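Lock the skewer tray with the click-on keeper sleeve

ROBOT

A 6-joint arm with a two-finger parallel gripper is mounted at the origin on the work surface. World frame = base frame: x ahead of the robot, y to its left, z up, the work surface at z = 0. Lengths are in m, angles in rad, forces in N, time in s.
With the tool pointing down it reaches from about 0.4 to 0.825 m from the base axis. Payload 7 kg.
Tool frame: the origin (TCP) lies between the finger pads; the fingertips stand 8 mm ahead of it and the grasp point (between the pads) lies 11 mm behind it (arm.finger_overhang is the distance from the TCP to the fingertips, in m); z points along the fingers, y is the line along which they close (so a half turn about z gives the same grasp; the last joint's range is limited). The gripper opens to 88 mm and grips with 3 to 60 N. Pads are 19 mm wide; open, the fingers measure 130 mm over their backs; the gripper's body (78 mm by 193 mm) begins 47 mm behind the grasp point.
Start: joints at [-0.929, 0.359, 0.012, 0, -1.224, -0.288], TCP at [0.234, -0.633, 0.235] pointing down, gripper open.
Joint ranges: [-3.07, 3.07], [-1.43, 2.12], [-1.02, 1.25], [-3.03, 1.67], [-3.05, -0], [-3.03, 3.03]. Speed limits (rad/s): [2.39, 2.39, 3.01, 3.14, 3.14, 3.14].

INTERFACE

Orientations are given as [roll, pitch, yaw] about the fixed x, y, z axes, in that order (R = Rz(yaw) Ry(pitch) Rx(roll)).
In Python, from station import arm gives the robot as it stands.
- The arm moves only by the tool move_arm, never from a script. Its argument "rows" is text: rows parted by semicolons, each of 7 numbers parted by spaces: the turn, a rotation vector about the tool's x, y, z in degrees, then the shift along the tool's x, y, z in m, then the finger opening in m, from 0 to 0.0876. A call has 1 to 8 rows; each row shifts and turns the commanded pose from where the row before left it, along the tool's axes as they then stand; what a row does not reach is not made up. A row lasts 1/8 s, in which the tool goes at most 62.5 mm and 10.7 degrees, less where a joint would pass 70% of its speed; a pose out of reach is approached as far as the arm can. A call is refused whole if a number of a shift passes 0.0625 or a number of a turn 10.7, either way. A call with a gripper value outside its range is refused whole. The fingers move at their own pace and stop on an object; "squeeze" is the grip in N (left out, the last holds). Time passes only in rows, so rows that do not move let the fingers close. It gives the time, the measured TCP pose, the force, the opening and the grip force at its end, in the units of the state.
- arm.get_state(): the state, without advancing time (a new reading comes with each control period).
- arm.grab_frame(name): name is "scene" or "top" or "wrist"; returns (picture, depth): 400x640x3 uint8, blue, green, red; 400x640 float32, m along the optical axis (not along the pixel's ray), 0 where there is no reading.
- arm.camera_model(name): a dict with "mtx" (3x3 intrinsics, pixels), "camera_from_world" (4x4, takes a point from world to camera coordinates); the wrist camera has in their place "mount" (4x4, takes a point from camera to tool coordinates, whose origin is the TCP and whose axes are the flange's). Camera axes: x right, y down, z forward; pixel columns grow to the right and rows downward; lengths in m; the calibration is good to about 2 mm. The wrist camera is an equidistant fisheye: a pixel r from the principal point sees the ray r / f radians off the axis. A picture is of the moment at which its call begins: read the wrist's pose just before it. camera_model takes no time and is no camera call.
- arm.job_done(): hands the job in; it is judged then, once.
The state is a dict: "t": time; "q": joint angles; "qd": joint speeds; "joint_efforts": joint torques, N m; "eef_pos": TCP position; "ee_rot": TCP orientation; "force": force on the tool from outside, world axes, zero at the start; "moment": the same for the moment, N m; "width": finger opening in m; "gripper_force": force on a finger pad.
Only numpy, scipy, OpenCV 4.12 (cv2) and the standard library are available. Lean on these libraries where they do the work, as an engineer would, in place of code of your own. Each camera call takes 0.05 s, during which the arm holds its last target. There are 200 camera calls.

TASK

Push the skewer tray fully shut, then slide the steel keeper sleeve, foot flange down, onto the upright post in front of it until it clicks past the post's sprung balls and sits on the rubber cushion, so that the tray is locked. Feel for the click and press only gently: do not ram the sleeve down on the post. Let go of it, and leave the mug, bowl, jar and brush where they are.

Things in the scene. Friction and masses are not known exactly. Their poses are not given: they have to be found in the camera images.
- unit: low charcoal plastic shelf unit, fixed; block 200 deep, 270 wide, 73 mm high; its base board, 10 mm thick, runs on 75 mm in front as a ledge. Origin at the worktop under the block's middle; x points from its front (robot side) to its back, y left, z up. The skewer tray slides out of the front along -x
- tray (a joint): how far the skewer tray is pulled out (m): 0 = fully shut, against a hard stop; grows towards the robot. Friction about 2 N; it stays where it is left
- tray_lip (a point): middle of the front face of the tray's lip, a bar 110 wide, 10 mm high, its middle 51 mm above the worktop, 8 mm proud of the flat tray front (184 wide, 13 to 57 mm above the worktop). Moves with the tray; push along the unit's +x
- post: fixed upright steel keeper post, 16 mm diameter, round-ended, 81.5 mm high, on the ledge just right of the tray's path. Origin on its axis at the ledge's top, 10 mm above the worktop; axes as the unit's; it is at x -132, y -102 mm from the unit's origin, 24 mm in front of the shut tray's lip. More than 25 N between it (balls and cushion included) and the sleeve spoils it
- post_foot (a point): foot of the post (same point as its origin). Round the post lies a black rubber cushion ring, 37 mm diameter, that gives 1 mm per 4 N over 2 mm, then is hard. Its top is always 29.5 mm below the ball centres (see post_tip), so 12 to 38 mm above this point: which, is not measured
- post_tip (a point): top of the round end, on the axis. Below it, left and right (unit y), two 9 mm sprung steel balls stand 2.6 mm out of the post. They and the cushion are set together at a height that differs each time and is not measured: ball centres 14 to 40 mm below this point
- sleeve: loose steel sleeve, about 0.15 kg, 50 mm high, upright on the worktop: foot flange 50 mm diameter, 8 mm thick; above it a round body 34 mm diameter, to be gripped near its top. Hole right through: 18 mm bore in the lowest 25 mm (22 mm in the bottom 2 mm), 28 mm above. Origin on the axis at the underside, z up its axis
- sleeve_top (a point): middle of the sleeve's top opening. Pushed down the post: underside some 1 mm above the ball centres, resistance rises to 5 to 10 N within 2 mm, then falls while the balls only rub in the tight bore; 25 to 29 mm after first touch they spring out above it, tugging it down (the click), and hold it down; at about 31 mm the underside meets the cushion. Left half way it stays half way
- mug: bystander: white enamel mug, 80 mm diameter, 80 mm high, on the worktop; origin under its middle
- bowl: bystander: stoneware bowl, 110 mm diameter, 50 mm high, on top of the unit; origin under its middle
- jar: bystander: squat jar with a twist cap, 64 mm diameter, 60 mm high, on top of the unit; origin under its middle
- brush: bystander: basting brush, 190 mm long, lying on the worktop along its x axis
Things that resemble listed ones, but are neither listed nor needed, are in the scene too. What is shaped like the sleeve but purple is not meant.

How it is judged:
By the outcome, as a careful person would: the job done as asked, in the order asked, and still so for the second after the job is handed in, with the robot touching nothing.
It also fails if it takes over 64 s, if anything falls off the work surface, if the arm or the gripper's body presses on something with over 40 N, if the wrist force passes 120 N, or if a joint passes its speed limit or range.

## Working session

There is one attempt and no reset: what is moved stays moved. The work goes in short steps, Python scripts to look and compute and a tool call to move; the robot and the scene stay as the last step left them, time stands still between calls to the robot, and variables do not carry over. Pictures are saved under pics/ and viewed, at most 10 in all, crops included, and the job is handed in when it is done.

Besides the shell and the picture viewer there is one more tool, called after "Emit:" as name(argument=value, ...), one argument or row to a line, values as JSON. move_arm: Moves the arm, as the interface text tells. Its arguments: {"type":"object","properties":{"rows":{"type":"string"},"squeeze":{"type":"number"}},"required":["rows"]}

```bash
mkdir -p pics; ls
cat > h.py <<'E'
import numpy as np, cv2
from station import arm
def ray(n,u,v):
    m=arm.camera_model(n);T=np.linalg.inv(m["camera_from_world"]);d=np.linalg.inv(m["mtx"])@[u,v,1]
    return T[:3,3],T[:3,:3]@d
def onplane(n,u,v,z):
    o,d=ray(n,u,v);return o+d*(z-o[2])/d[2]
def cloud(n,D):
    m=arm.camera_model(n);T=np.linalg.inv(m["camera_from_world"])
    v,u=np.mgrid[:400,:640];p=np.stack([u,v,u*0+1],-1)@np.linalg.inv(m["mtx"]).T*D[...,None]
    return p@T[:3,:3].T+T[:3,3]
E
python3 - <<'E'
from h import *
for n in("scene","top"):
    c,d=arm.grab_frame(n);cv2.imwrite(f"pics/{n}.png",c);np.savez(f"{n}.npz",c=c,d=d)
    m=arm.camera_model(n);print(n,np.linalg.inv(m["camera_from_world"]).round(3).tolist(),m["mtx"][0],(d==0).mean())
print(arm.get_state());print(arm.camera_model("wrist"))
E
```

```text
pics
scene [[-0.029, 0.601, -0.799, 1.429], [0.999, 0.005, -0.032, -0.02], [-0.015, -0.799, -0.601, 0.712], [0.0, 0.0, 0.0, 1.0]] [427.05843294   0.         323.10872493] 0.00390234375
top [[0.015, -0.997, 0.07, 0.515], [-1.0, -0.015, 0.007, -0.052], [-0.006, -0.07, -0.998, 1.211], [0.0, 0.0, 0.0, 1.0]] [449.22014746   0.         321.95503486] 0.00423828125
{'t': 0.1, 'q': array([-9.28928599e-01,  3.59301800e-01,  1.11485956e-02, -2.99088426e-04,
       -1.22409345e+00, -2.88090760e-01]), 'qd': array([ 1.73145246e-04, -1.80328778e-04,  6.09649574e-04,  9.29126388e-04,
       -3.25500716e-05,  1.46072786e-03]), 'joint_efforts': array([-1.26188821e-03, -5.84164310e+01,  2.93749791e+01,  7.01554924e+00,
        1.01432964e-02, -5.50372965e-05]), 'eef_pos': array([ 0.23366885, -0.63281189,  0.23372595]), 'ee_rot': array([ 3.14012220e+00, -1.42516139e-04, -2.78791741e+00]), 'force': array([ 0.61173851, -0.39695072,  0.01689719]), 'moment': array([0.01389104, 0.04134659, 0.02893521]), 'gripper_force': 0.0, 'width': 0.0875286823764823}
{'mtx': array([[309.70691629,   0.        , 318.21403764],
       [  0.        , 309.70691629, 196.68553897],
       [  0.        ,   0.        ,   1.        ]]), 'mount': array([[-1.07520106e-03, -9.56206763e-01, -2.92690059e-01,
         7.95362687e-02],
       [ 9.99999405e-01, -9.74264202e-04, -4.90629588e-04,
         1.01905847e-03],
       [ 1.83985883e-04, -2.92690412e-01,  9.56207241e-01,
        -1.49672895e-01],
       [ 0.00000000e+00,  0.00000000e+00,  0.00000000e+00,
         1.00000000e+00]])}
```

View pics/scene.png

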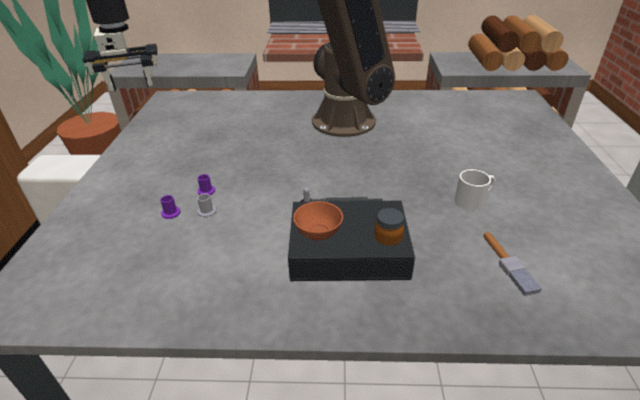

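View pics/top.png

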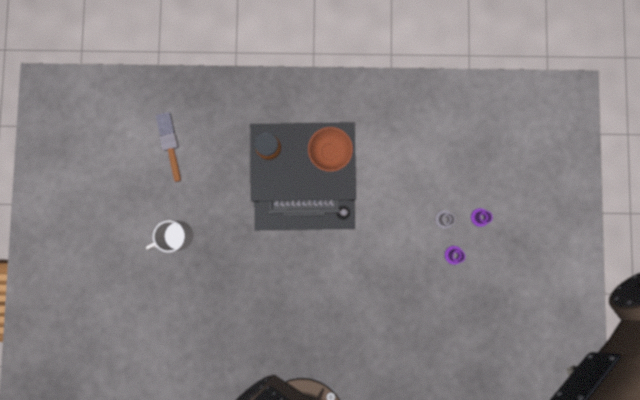

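The scene view shows the steel sleeve at about (206,205) with two purple decoys beside it, the unit at (350,240) and the post at (307,195). In the top view the sleeve is at (446,219), the post at (344,212), and the tray is slightly open, with its front at about row 212.

Run:
```python
from h import *
f=np.load("top.npz");c,d=f["c"],f["d"];P=cloud("top",d);z=P[...,2]
print("table z",np.median(z[250:300,300:400]),"unit top",np.median(z[170:195,270:300]))
# unit block top
m=((z>.063)&(z<.083)).astype(np.uint8);m[:,:200]=0;m[:,400:]=0;m[:100]=0;m[240:]=0
n,l,s,_=cv2.connectedComponentsWithStats(m);k=1+s[1:,4].argmax()
hull=cv2.convexHull(np.argwhere(l==k)[:,::-1].astype(np.int32));
Q=np.array([onplane("top",*p[0],.073)[:2] for p in hull],np.float32)
r=cv2.minAreaRect(Q);print("block",r,cv2.boxPoints(r).tolist())
# ledge+block
m=((z>.005)).astype(np.uint8);m[:,:220]=0;m[:,400:]=0;m[:100]=0;m[196:]*=1;m[250:]=0
for a,b in((.02,.07),):
  mm=m*(z<.063)*(z>.03);mm=mm.astype(np.uint8);n,l,s,_=cv2.connectedComponentsWithStats(mm)
  for i in range(1,n):
    if s[i,4]>5:
      p=P[l==i];print(s[i],p.min(0).round(3),p.max(0).round(3))
pm=(z>.04)&(np.mgrid[:400,:640][0]>203)&(np.mgrid[:400,:640][0]<222)&(abs(np.mgrid[:400,:640][1]-344)<10)
print("post",P[pm].round(3)[:40].tolist())
# sleeve
sm=(z>.02)[200:240,430:462];pp=P[200:240,430:462][sm];hh=pp[pp[:,2]>.04]
print("sleeve",len(pp),np.percentile(pp[:,2],[50,95]),hh.mean(0),hh.min(0),hh.max(0))
for n,(y0,y1,x0,x1) in dict(top=(195,240,240,470),).items():
  cv2.imwrite("pics/crop1.png",cv2.resize(c[y0:y1,x0:x1],None,fx=3.4,fy=3.4,interpolation=cv2.INTER_CUBIC))
```

```text
table z 2.2334645027433098e-05 unit top 0.07294829629639987
block ((0.6796056032180786, 0.008228152990341187), (0.1998474895954132, 0.26810672879219055), 1.781869649887085) [[0.5755618214607239, 0.13910962641239166], [0.5838984847068787, -0.12886746227741241], [0.7836493849754333, -0.12265332043170929], [0.7753127217292786, 0.1453237682580948]]
[268 200  82  19 563] [ 0.535 -0.114  0.034] [0.582 0.095 0.062]
post [[0.571, -0.08, 0.045], [0.569, -0.08, 0.047], [0.569, -0.093, 0.041], [0.569, -0.096, 0.045], [0.569, -0.098, 0.045], [0.569, -0.101, 0.047], [0.566, -0.08, 0.045], [0.566, -0.088, 0.044], [0.566, -0.09, 0.047], [0.566, -0.093, 0.045], [0.566, -0.096, 0.043], [0.566, -0.098, 0.048], [0.566, -0.101, 0.043], [0.567, -0.104, 0.041], [0.566, -0.106, 0.044], [0.563, -0.08, 0.046], [0.563, -0.085, 0.047], [0.564, -0.088, 0.044], [0.564, -0.091, 0.047], [0.564, -0.093, 0.047], [0.564, -0.096, 0.046], [0.564, -0.098, 0.042], [0.564, -0.101, 0.047], [0.564, -0.104, 0.042], [0.564, -0.106, 0.041], [0.564, -0.109, 0.045], [0.56, -0.077, 0.06], [0.56, -0.08, 0.057], [0.561, -0.083, 0.052], [0.561, -0.085, 0.055], [0.561, -0.088, 0.049], [0.561, -0.09, 0.049], [0.561, -0.093, 0.043], [0.561, -0.096, 0.047], [0.561, -0.098, 0.047], [0.561, -0.101, 0.043], [0.561, -0.106, 0.047], [0.561, -0.109, 0.044], [0.561, -0.111, 0.043], [0.558, -0.077, 0.055]]
sleeve 142 [0.03935564 0.05296096] [ 0.53631752 -0.34164415  0.14772699] [ 0.5152149  -0.38466503  0.04014442] [ 0.55484274 -0.0518459   1.21139714]
```

Emit:
move_arm(
  rows="0 0 9.25 0 0 0 0.0876;0 0 9.25 0 0 0 0.0876;0 0 0 -0.0259 0.054 0 0;0 0 0 -0.0259 0.054 0 0;0 0 0 -0.0259 0.054 0 0;0 0 0 -0.0259 0.054 0 0;0 0 0 -0.0259 0.054 0 0;0 0 0 -0.0259 0.054 0 0",
)

```text
t: 1.1
eef_pos: [0.3795, -0.3027, 0.2345]
ee_rot: [3.142, 0.0, -3.111]
force: [0.8, 0.2, 0.2]
width: 0.0329
gripper_force: 0.0
```

Emit:
move_arm(
  rows="0 0 0 -0.0259 0.054 0 0;0 0 0 -0.0259 0.054 0 0;0 0 0 -0.0259 0.054 0 0;0 0 0 -0.0259 0.054 0 0;0 0 0 -0.0259 0.054 0 0;0 0 0 0 0 0 0",
)

```text
t: 1.85
eef_pos: [0.5014, -0.0275, 0.2341]
ee_rot: [3.142, -0.0, -3.106]
force: [-1.2, 0.3, 0.0]
width: 0.0003
gripper_force: 0.0
```

```bash
cat >> h.py <<'E'
def Rot(s=None):
    from scipy.spatial.transform import Rotation as R
    return R.from_euler("xyz",(s or arm.get_state())["ee_rot"]).as_matrix()
def wlook(name):
    s=arm.get_state();c,d=arm.grab_frame("wrist");cv2.imwrite(f"pics/{name}.png",c)
    np.savez(name+".npz",c=c,d=d,p=s["eef_pos"],R=Rot(s));return s
def wray(f,u,v):
    m=arm.camera_model("wrist");K=m["mtx"];x=(u-K[0,2])/K[0,0];y=(v-K[1,2])/K[1,1];r=np.hypot(x,y)+1e-9
    d=np.stack([x/r*np.sin(r),y/r*np.sin(r),np.cos(r)],-1)
    M=m["mount"];R=f["R"];return f["p"]+R@M[:3,3],d@(R@M[:3,:3]).T
def wplane(f,u,v,z):
    o,d=wray(f,u,v);return o+d*(z-o[2])/d[2]
def wcloud(f):
    K=arm.camera_model("wrist")["mtx"];v,u=np.mgrid[:400,:640].astype(float)
    r=np.hypot(u-K[0,2],v-K[1,2])/K[0,0];o,d=wray(f,u,v);return o+d*(f["d"]/np.cos(r))[...,None]
def wproj(f,P):
    m=arm.camera_model("wrist");K=m["mtx"];M=m["mount"];q=(f["R"]@M[:3,:3]).T@(np.array(P)-f["p"]-f["R"]@M[:3,3])
    t=np.arctan2(np.hypot(q[0],q[1]),q[2]);k=K[0,0]*t/np.hypot(q[0],q[1]);return K[0,2]+k*q[0],K[1,2]+k*q[1]
E
python3 - <<'E'
from h import *
s=wlook("w1");print(s["eef_pos"],s["ee_rot"],s["force"])
f=np.load("w1.npz")
for z in(.0915,.05,.01):print(wproj(f,[.5508,-.0979,z]))
for u,v in((275,213),(335,213)):print(onplane("top",u,v,.056))
E
```

```text
[ 0.50135421 -0.02745314  0.23406892] [ 3.14154356e+00 -4.77454246e-04 -3.10635487e+00] [-1.16710997  0.29490707  0.02748388]
(np.float64(248.42240853203393), np.float64(230.9800226045832))
(np.float64(255.82106897576475), np.float64(216.96298776764127))
(np.float64(261.6759957700237), np.float64(205.9897754454402))
[0.54519205 0.07674121 0.056     ]
[ 0.54752825 -0.0775617   0.056     ]
```

View pics/w1.png

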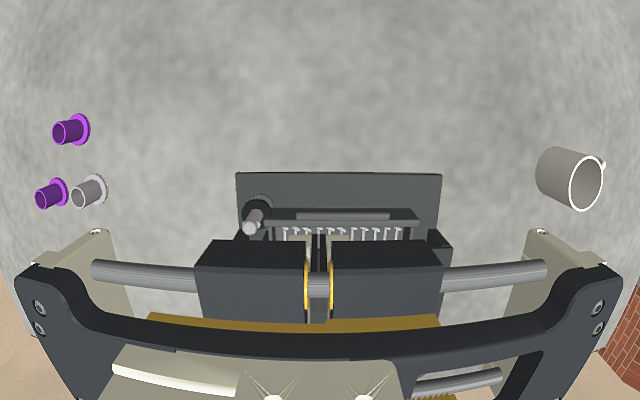

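Wrist view: post tip at about (250,228), where it was predicted, tray lip at about (342,215), cushion ring round the post, steel sleeve at (88,192). Next I go down and push the tray.

Emit:
move_arm(
  rows="0 0 0 0 0.0225 0.047 0;0 0 0 0 0.0225 0.047 0;0 0 0 0 0 0.047 0;0 0 0 0 0 0.047 0;0 0 0 0 0 0 0",
)

```text
t: 2.52
eef_pos: [0.4959, 0.0123, 0.0439]
ee_rot: [-3.139, -0.007, -3.112]
force: [-0.7, 0.6, 1.1]
width: 0.0005
gripper_force: 0.0
```

Run:
```python
from h import *
f=np.load("w1.npz");P=wcloud(f);
print("lip",[P[v,342].round(3).tolist() for v in range(205,224,2)])
m=np.hypot(P[...,0]-.5508,P[...,1]+.0979)<.03
q=P[m];print(np.histogram(q[:,2],np.arange(0,.1,.005)))
r=np.hypot(q[:,0]-.5508,q[:,1]+.0979)
k=(r<.017)&(r>.010);print(np.percentile(q[k][:,2],[5,25,50,75,95]))
print("tip",q[q[:,2]>.085].mean(0) if (q[:,2]>.085).any() else None)
```

```text
lip [[0.546, 0.005, 0.01], [0.548, 0.005, 0.011], [0.547, 0.004, 0.021], [0.54, 0.002, 0.049], [0.54, 0.002, 0.055], [0.543, 0.002, 0.055], [0.545, 0.002, 0.056], [0.548, 0.002, 0.055], [0.549, 0.002, 0.057], [0.552, 0.002, 0.056]]
(array([  0, 427, 262,  15,  36,  13,  15,  30, 342, 168,  53, 148,  23,
        25,  32,  41,  34, 108,  38]), array([0.   , 0.005, 0.01 , 0.015, 0.02 , 0.025, 0.03 , 0.035, 0.04 ,
       0.045, 0.05 , 0.055, 0.06 , 0.065, 0.07 , 0.075, 0.08 , 0.085,
       0.09 , 0.095]))
[0.01011777 0.01409376 0.04410545 0.04504498 0.05641658]
tip [ 0.54837315 -0.09830825  0.08858556]
```

Emit:
move_arm(
  rows="0 0 0 -0.015 0 0 0;0 0 0 -0.015 0 0 0;0 0 0 -0.008 0 0 0;0 0 0 -0.008 0 0 0;0 0 0 -0.006 0 0 0;0 0 0 -0.005 0 0 0",
)

```text
t: 3.28
eef_pos: [0.556, 0.016, 0.0466]
ee_rot: [-3.141, -0.0, -3.111]
force: [-2.2, 0.2, 0.9]
width: 0.0005
gripper_force: 1.1
```

Emit:
move_arm(
  rows="0 0 0 -0.003 0 0 0;0 0 0 -0.003 0 0 0;0 0 0 0 0 0 0",
)

```text
t: 3.65
eef_pos: [0.5601, 0.016, 0.0461]
ee_rot: [-3.141, -0.003, -3.111]
force: [-6.8, 0.8, 3.4]
width: 0.0002
gripper_force: 3.3
```

Emit:
move_arm(
  rows="0 0 0 -0.002 0 0 0;0 0 0 0 0 0 0",
)

```text
t: 3.9
eef_pos: [0.5601, 0.0158, 0.0458]
ee_rot: [-3.141, -0.007, -3.112]
force: [-13.4, 2.1, 8.3]
width: 0.0006
gripper_force: 6.4
```

Emit:
move_arm(
  rows="0 0 0 0.02 0 0 0;0 0 0 0.02 0 0 0;0 0 0 0 -0.03 -0.05 0.06;0 0 0 0 -0.05 -0.03 0.06;0 0 0 0 -0.06 -0.01 0.06;0 0 0 0 -0.06 0 0.06;0 0 0 0 -0.06 0 0.06;0 0 0 0 0 0 0.06",
)

```text
t: 4.9
eef_pos: [0.5319, -0.2485, 0.1363]
ee_rot: [-3.141, 0.001, -3.115]
force: [-0.3, 0.6, -0.5]
width: 0.0549
gripper_force: 0.0
```

Run:
```python
from h import *
s=wlook("w2");print(s["eef_pos"],s["ee_rot"],s["width"])
f=np.load("top.npz");P=cloud("top",f["d"]);q=P[200:240,430:462].reshape(-1,3);k=(q[:,2]>.035)&(q[:,2]<.06)
c,r=cv2.minEnclosingCircle(q[k][:,:2].astype(np.float32));print("top",c,r,np.median(q[k][:,2]))
f=np.load("w2.npz");P=wcloud(f);m=(P[...,2]>.042)&(P[...,2]<.056)&(np.hypot(P[...,0]-c[0],P[...,1]-c[1])<.035)
q=P[m];c,r=cv2.minEnclosingCircle(q[:,:2].astype(np.float32));print("wrist",c,r,np.percentile(q[:,2],[10,50,90]),wproj(f,[*c,.05]))
```

```text
[ 0.53191025 -0.24849839  0.13630153] [-3.14101677e+00  6.75548985e-04 -3.11527435e+00] 0.054894841018957086
top (0.5380980968475342, -0.36877894401550293) 0.0170120932161808 0.04840474024035535
wrist (0.5365081429481506, -0.3707182705402374) 0.017168033868074417 [0.04370746 0.04852385 0.05006027] (np.float64(176.38983696014589), np.float64(206.6360790503156))
```

View pics/w2.png

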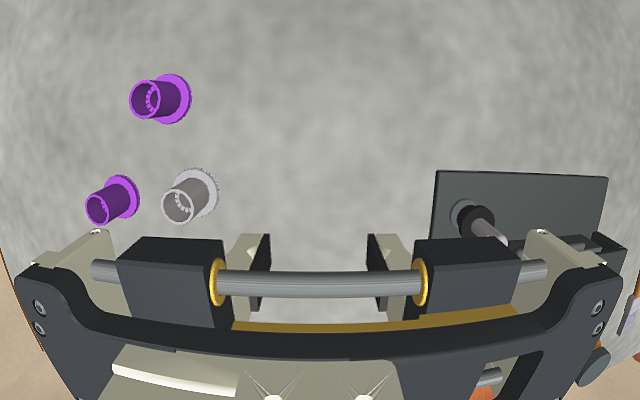

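Wrist view: the sleeve's top opening is at (177,207), and the decoys at (98,207) and (145,98) leave room for the fingers. I'll grip it along y.

Emit:
move_arm(
  rows="0 0 0 -0.001 -0.061 0 0.06;0 0 0 -0.001 -0.061 0 0.06;0 0 0 0 0 0.04 0.06;0 0 0 0 0 0.04 0.06;0 0 0 0 0 0.02 0.06;0 0 0 0 0 0.007 0.06;0 0 0 0 0 0 0.06",
)

```text
t: 5.82
eef_pos: [0.5383, -0.366, 0.0298]
ee_rot: [-3.141, 0.0, -3.109]
force: [-0.4, -0.2, 1.1]
width: 0.0603
gripper_force: 0.0
```

Emit:
move_arm(
  rows="0 0 0 0 0 0 0;0 0 0 0 0 0 0;0 0 0 0 0 0 0;0 0 0 0 0 0 0;0 0 0 0 0 0 0",
  squeeze=35,
)

```text
t: 6.45
eef_pos: [0.5384, -0.3672, 0.0306]
ee_rot: [-3.141, 0.002, -3.11]
force: [-0.5, -0.4, 5.2]
width: 0.0333
gripper_force: 35.0
```

Emit:
move_arm(
  rows="0 0 0 0 0 -0.03 0;0 0 0 0 0 -0.05 0;0 0 0 0 0.01 -0.03 0;0 0 0 0 0.05 0 0;0 0 0 0 0.05 0 0;0 0 0 0 0.05 0 0;0 0 0 0 0.045 0 0;0 0 0 0 0 0 0",
)

```text
t: 7.45
eef_pos: [0.5307, -0.1591, 0.1394]
ee_rot: [3.141, -0.001, -3.108]
force: [0.2, -0.4, -1.2]
width: 0.0337
gripper_force: 35.0
```

Run:
```python
from h import *
s=wlook("w3");print(s["eef_pos"],s["ee_rot"],s["width"],s["force"])
c,d=arm.grab_frame("scene");np.savez("scene3.npz",c=c,d=d)
c2,d2=arm.grab_frame("top");np.savez("top3.npz",c=c2,d=d2)
for n in("w2","w3"):
    f=np.load(n+".npz");P=wcloud(f)
    for lo,hi in((.058,.07),(.07,.085),(.085,.095),(.041,.048)):
        m=(P[...,2]>lo)&(P[...,2]<hi)&(np.hypot(P[...,0]-.5508,P[...,1]+.0979)<(.012 if lo>.05 else .021));q=P[m]
        if len(q)>5: print(n,lo,len(q),cv2.minEnclosingCircle(q[:,:2].astype(np.float32)),np.percentile(q[:,2],[5,50,95]).round(4))
    for z in(.0915,.0445):print(wproj(f,[.5508,-.0979,z]))
a=cv2.imread("pics/w3.png")[120:320,160:480];b=c[160:240,260:360]
cv2.imwrite("pics/w3c.png",np.hstack([cv2.resize(a,(640,400)),]))
```

```text
[ 0.53068981 -0.15907674  0.13939621] [ 3.14079080e+00 -6.48958988e-04 -3.10756398e+00] 0.0336766573550907 [ 0.15557038 -0.3709418  -1.16840635]
w2 0.058 128 ((0.5483899116516113, -0.10046505928039551), 0.008123203180730343) [0.0589 0.063  0.0691]
w2 0.07 101 ((0.5460085868835449, -0.10168232023715973), 0.007426407653838396) [0.0704 0.0756 0.084 ]
w2 0.085 60 ((0.5472084879875183, -0.0978003591299057), 0.0061236219480633736) [0.0857 0.0879 0.0902]
w2 0.041 612 ((0.5494087338447571, -0.09931658953428268), 0.018876757472753525) [0.0425 0.0444 0.0456]
(np.float64(504.02142067240436), np.float64(247.8693820039372))
(np.float64(478.8169686420664), np.float64(226.0813274455247))
w3 0.058 116 ((0.5483767986297607, -0.09972624480724335), 0.008102146908640862) [0.0588 0.0643 0.0695]
w3 0.07 179 ((0.548764169216156, -0.09928686171770096), 0.010127979330718517) [0.0711 0.0768 0.0844]
w3 0.085 15 ((0.5435901880264282, -0.09891483187675476), 0.00418827123939991) [0.085  0.0857 0.0869]
w3 0.041 759 ((0.549726128578186, -0.09892120957374573), 0.01884266547858715) [0.0429 0.0443 0.0456]
(np.float64(399.78505706674406), np.float64(250.9814025277484))
(np.float64(386.8424230758191), np.float64(226.57311279976378))
```

View pics/w3.png

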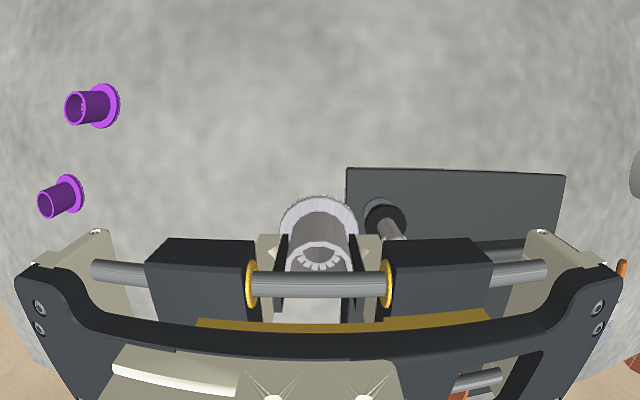

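Wrist view: the sleeve is upright in the grip (flange at 318,225), and the post with its cushion ring at (386,222) is clearly visible. Next I measure the sleeve's axis in this same view.

Run:
```python
from h import *
from scipy.optimize import least_squares
f=np.load("w3.npz");P=wcloud(f);c=f["c"].astype(int);p=f["p"]
v,u=np.mgrid[:400,:640];m=(u>270)&(u<365)&(v>185)&(v<300)&(P[...,2]>.09)&(P[...,2]<.17)&(np.hypot(P[...,0]-p[0],P[...,1]-p[1])<.03)
q=P[m];print(np.histogram(q[:,2],np.arange(.09,.17,.005))[0])
# flange top annulus outer rim: for each column the topmost sleeve pixel
zf=np.median(q[(q[:,2]>.11)&(q[:,2]<.122)][:,2]);print("flange top z",zf, "tcp",p)
for name,k in(("flange",(P[...,2]>.106)&(P[...,2]<.121)&m),("top",(P[...,2]>.152)&m&(abs(P[...,1]-p[1])<.016))):
    rim=[]
    for uu in range(275,362):
        vv=np.where(k[:,uu])[0]
        if len(vv): rim.append(P[vv[0],uu])
    rim=np.array(rim);R=.025 if name=="flange" else .017
    s=least_squares(lambda x:np.hypot(rim[:,0]-x[0],rim[:,1]-x[1])-R,p[:2],loss="soft_l1",f_scale=.001)
    print(name,len(rim),s.x,np.abs(s.fun).mean(),rim[:,2].mean())
    q=P[k];
# cushion rim, known radius, same method
k=(P[...,2]>.040)&(P[...,2]<.048)&(np.hypot(P[...,0]-.5495,P[...,1]+.099)<.022);rim=[]
for uu in range(640):
    vv=np.where(k[:,uu])[0]
    if len(vv): rim.append(P[vv[0],uu])
rim=np.array(rim);s=least_squares(lambda x:np.hypot(rim[:,0]-x[0],rim[:,1]-x[1])-.0185,[.5495,-.099],loss="soft_l1",f_scale=.001);print("cushion",len(rim),s.x,np.abs(s.fun).mean())
```

```text
[   0    0    0   50  222 1501  247  290  745  447  426  441  471  793
  137  140]
flange top z 0.11621064737461599 tcp [ 0.53068981 -0.15907674  0.13939621]
flange 80 [ 0.52935665 -0.15809875] 0.00019243350955278055 0.11020885327503563
top 69 [ 0.52925965 -0.15843573] 0.0002790960105561981 0.15361395038482567
cushion 41 [ 0.55022564 -0.09908549] 0.00033064942651832264
```

Emit:
move_arm(
  rows="0 0 0 -0.0115 0.029 0 0;0 0 0 -0.0112 0.0295 0 0;0 0 0 0 0 0.005 0;0 0 0 0 0 0.005 0;0 0 0 0 0 0 0",
)

```text
t: 8.22
eef_pos: [0.5514, -0.1036, 0.1288]
ee_rot: [-3.141, -0.002, -3.112]
force: [-0.4, 0.6, -1.8]
width: 0.0332
gripper_force: 35.0
```

Emit:
move_arm(
  rows="0 0 0 0 0 0 0;0 0 0 0 0 0 0",
)

```text
t: 8.48
eef_pos: [0.5522, -0.103, 0.1297]
ee_rot: [-3.142, 0.0, -3.111]
force: [0.7, -0.5, -2.2]
width: 0.0333
gripper_force: 35.0
```

Emit:
move_arm(
  rows="0 0 0 0.0005 0.003 0 0;0 0 0 0 0 0 0",
)

```text
t: 8.72
eef_pos: [0.5516, -0.0994, 0.1297]
ee_rot: [3.142, 0.0, -3.11]
force: [-0.2, -0.1, -1.5]
width: 0.0334
gripper_force: 35.0
```

Run:
```python
from h import *
s=wlook("w4");c,d=arm.grab_frame("scene")
for _ in range(3):
    arm.grab_frame("top"); print(arm.get_state()["eef_pos"].round(4))
a=cv2.resize(cv2.imread("pics/w4.png")[170:310,240:400],(457,400));b=cv2.resize(c[150:220,260:345],(340,280),interpolation=cv2.INTER_CUBIC)
o=np.zeros((400,797,3),np.uint8);o[:,:457]=a;o[:280,457:]=b;cv2.imwrite("pics/w4c.png",o)
```

```text
[ 0.5516 -0.0995  0.1297]
[ 0.5516 -0.0995  0.1296]
[ 0.5516 -0.0995  0.1296]
```

View pics/w4c.png

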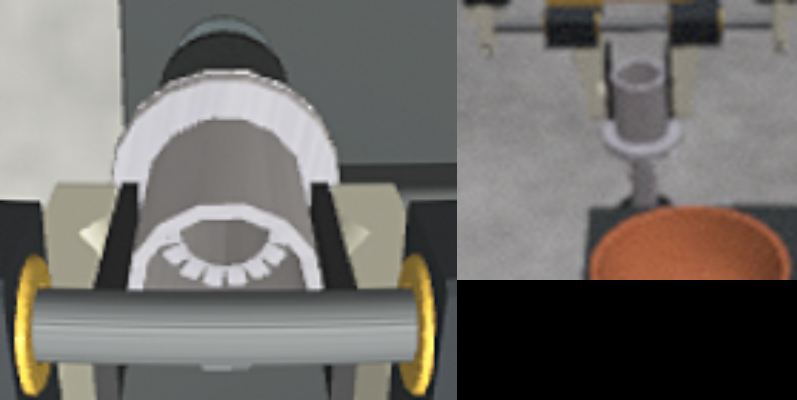

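Crop: in the wrist view the sleeve covers the post symmetrically over the cushion, and in the scene view the post sits centrally under the flange. Now I lower it gently.

Emit:
move_arm(
  rows="0 0 0 0 0 0.004 0;0 0 0 0 0 0.004 0;0 0 0 0 0 0.003 0;0 0 0 0 0 0.002 0;0 0 0 0 0 0 0",
)

```text
t: 9.6
eef_pos: [0.5515, -0.0996, 0.1163]
ee_rot: [-3.142, -0.0, -3.111]
force: [0.1, 0.2, -1.6]
width: 0.0334
gripper_force: 35.0
```

Emit:
move_arm(
  rows="0 0 0 0 0 0.003 0;0 0 0 0 0 0.003 0;0 0 0 0 0 0.002 0;0 0 0 0 0 0 0",
)

```text
t: 10.1
eef_pos: [0.5515, -0.0996, 0.1083]
ee_rot: [-3.142, -0.0, -3.111]
force: [-0.3, -0.1, -1.9]
width: 0.0328
gripper_force: 35.0
```

Emit:
move_arm(
  rows="0 0 0 0 0 0.001 0;0 0 0 0 0 0.001 0;0 0 0 0 0 0.001 0;0 0 0 0 0 0 0",
)

```text
t: 10.6
eef_pos: [0.5517, -0.0996, 0.1057]
ee_rot: [-3.142, 0.0, -3.111]
force: [0.7, -0.6, -1.5]
width: 0.0337
gripper_force: 35.0
```

Emit:
move_arm(
  rows="0 0 0 0 0 0.001 0;0 0 0 0 0 0.001 0;0 0 0 0 0 0 0",
)

```text
t: 10.98
eef_pos: [0.5522, -0.0997, 0.1045]
ee_rot: [-3.141, 0.001, -3.11]
force: [-1.2, -0.2, 6.0]
width: 0.0331
gripper_force: 35.0
```

Emit:
move_arm(
  rows="0 0 0 0 0 0.001 0;0 0 0 0 0 0 0",
)

```text
t: 11.22
eef_pos: [0.5523, -0.0996, 0.1032]
ee_rot: [-3.142, 0.002, -3.11]
force: [0.6, -0.4, 3.1]
width: 0.0336
gripper_force: 35.0
```

Emit:
move_arm(
  rows="0 0 0 0 0 0.001 0;0 0 0 0 0 0 0",
)

```text
t: 11.48
eef_pos: [0.5519, -0.0996, 0.1015]
ee_rot: [3.142, 0.0, -3.111]
force: [1.3, 0.2, 1.6]
width: 0.0333
gripper_force: 35.0
```

Emit:
move_arm(
  rows="0 0 0 0 0 0.002 0;0 0 0 0 0 0.002 0;0 0 0 0 0 0.002 0;0 0 0 0 0 0.002 0;0 0 0 0 0 0 0",
)

```text
t: 12.1
eef_pos: [0.5514, -0.0995, 0.0929]
ee_rot: [3.141, -0.0, -3.111]
force: [2.2, -0.8, -2.9]
width: 0.033
gripper_force: 35.0
```

Emit:
move_arm(
  rows="0 0 0 0 0 0.002 0;0 0 0 0 0 0.002 0;0 0 0 0 0 0.002 0;0 0 0 0 0 0.002 0;0 0 0 0 0 0 0",
)

```text
t: 12.72
eef_pos: [0.5515, -0.0995, 0.085]
ee_rot: [3.141, -0.0, -3.111]
force: [1.8, -1.0, -2.9]
width: 0.0329
gripper_force: 35.0
```

Emit:
move_arm(
  rows="0 0 0 0 0 0.001 0;0 0 0 0 0 0.001 0;0 0 0 0 0 0 0",
)

```text
t: 13.1
eef_pos: [0.5515, -0.0996, 0.0834]
ee_rot: [3.142, -0.0, -3.111]
force: [2.3, 0.0, -0.6]
width: 0.0334
gripper_force: 35.0
```

Emit:
move_arm(
  rows="0 0 0 0 0 0.001 0;0 0 0 0 0 0 0",
)

```text
t: 13.35
eef_pos: [0.5515, -0.0996, 0.0824]
ee_rot: [3.141, -0.0, -3.111]
force: [1.9, 0.9, -0.1]
width: 0.0336
gripper_force: 35.0
```

Emit:
move_arm(
  rows="0 0 0 0 0 0.001 0;0 0 0 0 0 0 0",
)

```text
t: 13.6
eef_pos: [0.5515, -0.0996, 0.0814]
ee_rot: [3.142, -0.0, -3.111]
force: [1.8, 0.2, -0.6]
width: 0.0331
gripper_force: 35.0
```

Emit:
move_arm(
  rows="0 0 0 0 0 0.001 0;0 0 0 0 0 0 0",
)

```text
t: 13.85
eef_pos: [0.5515, -0.0996, 0.0803]
ee_rot: [3.141, -0.0, -3.111]
force: [3.4, 0.1, -3.2]
width: 0.0331
gripper_force: 35.0
```

Emit:
move_arm(
  rows="0 0 0 0 0 0.001 0;0 0 0 0 0 0 0",
)

```text
t: 14.1
eef_pos: [0.5513, -0.0995, 0.0791]
ee_rot: [3.141, -0.001, -3.111]
force: [2.0, 0.5, -4.6]
width: 0.033
gripper_force: 35.0
```

Emit:
move_arm(
  rows="0 0 0 0 0 0.001 0;0 0 0 0 0 0 0",
)

```text
t: 14.35
eef_pos: [0.551, -0.0996, 0.0779]
ee_rot: [3.141, -0.001, -3.111]
force: [2.1, -0.2, -7.8]
width: 0.0333
gripper_force: 35.0
```

Emit:
move_arm(
  rows="0 0 0 0 0 0.001 0;0 0 0 0 0 0 0",
)

```text
t: 14.6
eef_pos: [0.5512, -0.0996, 0.0774]
ee_rot: [-3.142, -0.001, -3.111]
force: [0.6, 0.8, -3.7]
width: 0.0337
gripper_force: 35.0
```

Emit:
move_arm(
  rows="0 0 0 0 0 0.001 0;0 0 0 0 0 0 0",
)

```text
t: 14.85
eef_pos: [0.5516, -0.0996, 0.0767]
ee_rot: [-3.142, 0.0, -3.111]
force: [0.5, 0.3, -2.0]
width: 0.0331
gripper_force: 35.0
```

The click was felt: the sleeve tugged down at TCP z of about 0.078. Now down onto the cushion.

Emit:
move_arm(
  rows="0 0 0 0 0 0.001 0;0 0 0 0 0 0 0",
)

```text
t: 15.1
eef_pos: [0.5516, -0.0996, 0.0756]
ee_rot: [-3.142, 0.0, -3.111]
force: [-0.5, -0.1, -1.4]
width: 0.0333
gripper_force: 35.0
```

Emit:
move_arm(
  rows="0 0 0 0 0 0.001 0;0 0 0 0 0 0 0",
)

```text
t: 15.35
eef_pos: [0.5517, -0.0996, 0.0748]
ee_rot: [-3.141, 0.0, -3.111]
force: [-0.9, -0.2, 1.3]
width: 0.0334
gripper_force: 35.0
```

Emit:
move_arm(
  rows="0 0 0 0 0 0.001 0;0 0 0 0 0 0 0",
)

```text
t: 15.6
eef_pos: [0.5518, -0.0996, 0.0739]
ee_rot: [-3.142, 0.0, -3.111]
force: [-1.7, 1.4, 5.2]
width: 0.0332
gripper_force: 35.0
```

It is seated on the cushion. Now I release and rise.

Emit:
move_arm(
  rows="0 0 0 0 0 0 0.045;0 0 0 0 0 0 0.06;0 0 0 0 0 0 0.06;0 0 0 0 0 0 0.06",
  squeeze=10,
)

```text
t: 16.1
eef_pos: [0.5516, -0.0996, 0.0735]
ee_rot: [-3.142, -0.0, -3.111]
force: [0.3, 0.1, -0.5]
width: 0.0593
gripper_force: 0.0
```

Emit:
move_arm(
  rows="0 0 0 0 0 -0.01 0.06;0 0 0 0 0 -0.03 0.06;0 0 0 0 0 -0.04 0.06;0 0 0 0.04 0 -0.03 0.06;0 0 0 0.04 0 0 0.06;0 0 0 0.02 0 0 0.06;0 0 0 0 0 0 0.06",
)

```text
t: 16.98
eef_pos: [0.451, -0.1028, 0.1844]
ee_rot: [3.141, 0.001, -3.11]
force: [0.3, -0.8, -1.0]
width: 0.0599
gripper_force: 0.0
```

Run:
```python
from h import *
s=wlook("w5");c,d=arm.grab_frame("scene");t,d2=arm.grab_frame("top");print(s["eef_pos"],s["width"],s["force"])
f=np.load("w5.npz");P=wcloud(f);r=np.hypot(P[...,0]-.55,P[...,1]+.099);q=P[(r<.0165)&(r>.0145)];print("body top z",np.percentile(q[:,2],[75,90,97]))
q=P[(r>.019)&(r<.0245)&(P[...,2]>.03)&(P[...,2]<.065)];print("flange top",np.median(q[:,2]))
m=abs(P[...,1]-.01)<.02;q=P[m&(P[...,2]>.046)&(P[...,2]<.060)&(P[...,0]<.6)];print("lip x",np.percentile(q[:,0],[1,5,20]))
o=np.zeros((400,800,3),np.uint8);o[:,:400]=cv2.resize(cv2.imread("pics/w5.png")[150:270,200:400],(400,240))[0:240].repeat(1,0) if 0 else 0
a=cv2.resize(cv2.imread("pics/w5.png")[120:280,200:440],(420,280));b=cv2.resize(c[160:290,270:450],(380,280));o[:280,:420]=a;o[:280,420:]=b
cv2.imwrite("pics/w5c.png",o[:280])
```

```text
[ 0.45095117 -0.10275676  0.18439264] 0.05991898645927073 [ 0.29279726 -0.77847936 -0.95292543]
body top z [0.09391768 0.09447345 0.09501732]
flange top 0.05166623582111371Traceback (most recent call last):
  File "<stdin>", line 5, in <module>
    return _quantile_unchecked(
        a, q, axis, out, overwrite_input, method, keepdims, weights)
    return _ureduce(a,
                    func=_quantile_ureduce_func,
    ...<5 lines>...
                    overwrite_input=overwrite_input,
                    method=method)
    r = func(a, **kwargs)
    result = _quantile(arr,
                       quantiles=q,
    ...<2 lines>...
                       out=out,
                       weights=wgt)
    slices_having_nans = np.isnan(arr[-1, ...])
                                  ~~~^^^^^^^^^
IndexError: index -1 is out of bounds for axis 0 with size 0
```

Run:
```python
from h import *
t,d=arm.grab_frame("top");P=cloud("top",d);q=P[(abs(P[...,1]-.02)<.03)&(P[...,2]>.035)&(P[...,2]<.063)&(P[...,0]>.5)&(P[...,0]<.6)]
print("lip x now",len(q),q[:,0].min() if len(q) else None)
a=cv2.resize(cv2.imread("pics/w5.png")[100:260,240:480],(420,280));b=cv2.resize(t[110:240,200:380],(380,280))
cv2.imwrite("pics/w5c.png",np.hstack([a,b]))
```

```text
lip x now 92 0.5713987705098584
```

View pics/w5c.png

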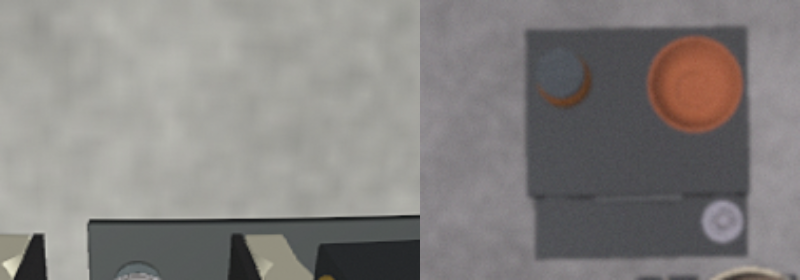

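The top crop shows the tray shut, with its lip at x 0.5714 m against an expected 0.5717 m. The sleeve is seated on the post (top at 0.0945 m), and the bowl and jar have not moved.

```bash
python3 -c "
from station import arm
print(arm.job_done())"
```

```text
the job is handed in; nothing more can be done
None
```

The job is handed in: the tray is shut, and the sleeve clicked past the balls, sits on the cushion and has been let go; contact forces stayed under about 10 N on the post, and the bystanders were left alone.

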